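# Unlock the scanner safe with its two code dials

### The job

Unlock the small grey safe on the desk: turn the left dial so that its pointer stands at two o'clock and the right dial so that its pointer stands at ten o'clock, as you face the sloping panel from the robot's side, with twelve o'clock straight up the slope. Only then slide the bolt handle below the dials to the left, all the way to its stop, and let go of it. Leave the things around the safe where they are.

Things in the scene. Friction and masses are not known exactly. Their poses are not given: they have to be found in the camera images.
- safe: Grey safe, fixed, 284 mm deep (x), 340 wide (y), 151 high; origin at underside centre, x away from the robot, z up. Above its 45 mm high front a panel 200 mm long slopes up away from the robot at 32 deg to the horizontal. On it two dials (axes 124 mm apart, 140 mm up the slope), each in a ring of 12 hour marks (twelve is longer), and below, between them, the bolt handle (42 mm up the slope).
- dial_left_grip (a point): Grip of the left dial (seen from the robot): on its axis, 25 mm off the panel. Black disc (74 mm wide, 8 thick) with an upright aluminium bar 52 mm long, 14 thick, from 8 to 42 mm off the panel. Turns with the dial: x along the bar to the pointer end (small low nose; dark line on the bar's top from middle to that end), z out of the panel along the axis.
- dial_left (a joint): Pointer angle, rad: 0 = twelve o'clock (straight up the slope), growing clockwise seen facing the panel, pi/6 an hour; two o'clock is 1.047. Stops at +-3.0; starts at -0.7 to 0.6. Stays where left (friction 0.04 N m), no spring.
- dial_right_grip (a point): Grip of the right dial (seen from the robot): on its axis, 25 mm off the panel. Black disc (74 mm wide, 8 thick) with an upright aluminium bar 52 mm long, 14 thick, from 8 to 42 mm off the panel. Turns with the dial: x along the bar to the pointer end (small low nose; dark line on the bar's top from middle to that end), z out of the panel along the axis.
- dial_right (a joint): Pointer angle, rad: 0 = twelve o'clock (straight up the slope), growing clockwise seen facing the panel, pi/6 an hour; ten o'clock is -1.047. Stops at +-3.0; starts at -0.6 to 0.7. Stays where left (friction 0.04 N m), no spring.
- bolt_grip (a point): Centre of the bolt handle, 27 mm off the panel: upright aluminium paddle 40 mm long up the slope, 14 mm thick (y), from 6 to 42 mm off the panel, on a steel foot 26 x 30 mm. Axes: x up the slope, y to the left across the panel (the way the bolt slides), z out of the panel.
- bolt (a joint): Travel of the bolt, m: 0 at its right stop (locked, the start), growing to the left to 0.050 at its left stop (unlocked). Friction 2.5 N; stays where left. Gates inside block it after about 6 mm unless both pointers are within about 0.15 rad of the code; once drawn it holds the dials.
- casting: Bystander: dark steel casting on four feet, 90 mm x 100 mm x 92 mm high, standing to the left of the safe; origin at the centre of its underside.
- spray_can: Bystander: upright spray can, 54 mm across, 150 mm high, to the right of the safe; origin at the centre of its underside.
- mouse: Bystander: black computer mouse, 105 mm x 60 mm x 31 mm high, right of the safe's front; origin at the centre of its underside.

How it is judged:
On the way, in this order (a step that is already met when the one before it is completed fails the run):
1. one dial stands at its code position, the bolt still locked ((value of joint dial_left between 0.847 and 1.247 rad or value of joint dial_right between -1.247 and -0.847 rad) and value of joint bolt below 0.015 m), for 0.2 s.
2. both dials stand at the code, the bolt still locked (value of joint dial_left between 0.847 and 1.247 rad and value of joint dial_right between -1.247 and -0.847 rad and value of joint bolt below 0.015 m), for 0.2 s.
3. the bolt is drawn fully to the left with both dials at the code (value of joint dial_left between 0.847 and 1.247 rad and value of joint dial_right between -1.247 and -0.847 rad and value of joint bolt above 0.044 m), for 0.2 s.
At the end, for the whole second after the job is handed in: left pointer at two o'clock and right pointer at ten o'clock, each within 0.2 rad; bolt at least 44 of its 50 mm to the left; all at rest and released; bystanders within 20 mm of where they stood (all of step 3 and velocity of joint dial_left between -0.03 and 0.03 rad/s and velocity of joint dial_right between -0.03 and 0.03 rad/s and velocity of joint bolt between -0.03 and 0.03 m/s); the robot touches nothing.
It fails at once if the casting is moved by more than 20 mm (distance of casting from where it was at the start of the episode above 0.02 m).
It fails at once if the spray can is moved by more than 20 mm (distance of spray_can from where it was at the start of the episode above 0.02 m).
It fails at once if the mouse is moved by more than 20 mm (distance of mouse from where it was at the start of the episode above 0.02 m).
It also fails if it takes over 64 s, if anything falls off the work surface, if the arm or the gripper's body presses on something with over 40 N, if the wrist force passes 120 N, or if a joint passes its speed limit or range.

### The arm

A 6-joint arm with a two-finger parallel gripper is mounted at the origin on the work surface. World frame = base frame: x ahead of the robot, y to its left, z up, the work surface at z = 0. Lengths are in m, angles in rad, forces in N, time in s.
With the tool pointing down it reaches from about 0.3 to 0.875 m from the base axis. Payload 6.4 kg.
Tool frame: the origin (TCP) lies at the very end of the fingers, on their centre line; the grasp point (between the pads) lies 19 mm behind it; x points along the fingers, y is the direction in which the jaws open and shut, and the axes are right-handed (so a half turn about x gives the same grasp; the last joint's range is limited). The gripper opens to 85 mm and grips with 20 to 120 N. Pads are 22 mm wide; open, the fingers measure 114 mm over their backs; the gripper's body (76 mm by 85 mm) begins 54 mm behind the grasp point. The pads swing forward as they close: fully open they stand 13 mm farther back than shut.
Start: joints at [0.935, 0.181, 1.607, -0, 1.354, -0.206], TCP at [0.24, 0.523, 0.231] pointing down, gripper open.
Joint ranges: [-2.99, 2.99], [-0.89, 2.07], [0.3, 2.58], [-1.14, 4.28], [0, 2.63], [-3.12, 3.12]. Speed limits (rad/s): [2.57, 2.57, 3.01, 3.14, 3.14, 3.14].

### API

Orientations are given as a unit quaternion [w, x, y, z].
In Python, from bench import status, optics, hand_in gives the robot as it stands. The module is installed in compiled form; this text tells all that it offers.
- The arm moves only by the shell command python3 -m jog 'ROWS'. ROWS is JSON, one flat list of numbers, 5 for each row, row after row: the shift along the tool's x, y, z in mm, then the turn about the tool's x in degrees, then the opening in per cent of the stroke, from 0 (shut) to 100 (fully open). In form: [tx, ty, tz, yaw, gripper, tx, ty, tz, yaw, gripper, ...]. A call has exactly 5 rows; each row is the pose to reach, as a shift and turn from the pose commanded when the call began, along the tool's axes at that moment; what a row does not reach only later rows make up. A row lasts 1/10 s, in which the tool goes at most 50 mm and 8.59 degrees, less where a joint would pass 70% of its speed; a pose out of reach is approached as far as the arm can. A call with a gripper value outside its range is refused whole. The fingers move at their own pace and stop on an object; the grip force is fixed at half the most. Time passes only in rows, so rows that repeat a pose let the fingers close, or fill a call up. It gives the time, the measured TCP pose, the force and the opening at its end, in the units of the state.
- status.get_obs(): the state, without advancing time (a new reading comes with each control period).
- optics.camera(name): name is "scene" or "side" or "wrist"; returns the picture (384x512x3 uint8, red, green, blue); there is no depth.
- optics.get_calibration(name): a dict with "vertical_fov" (degrees; the focal length in pixels is half the picture's height over the tangent of half this angle, whatever the lens; pixels are square), "cx", "cy" (the principal point, pixels), "extrinsics" (4x4, takes a point from camera to world coordinates). Camera axes: x right, y up, looking along -z (the intrinsics and any distortion apply to the point x, -y, -z); pixel columns grow to the right and rows downward; lengths in m; the calibration is good to about 2 mm. A picture is of the moment at which its call begins: read the wrist's pose just before it. get_calibration takes no time and is no camera call; for the wrist camera it gives the pose at the moment of the call.
- hand_in(): hands the job in, once; it reports no verdict.
The state is a dict: "time_s": time; "q": joint angles; "dq": joint speeds; "joint_efforts": joint torques, N m; "eef_pos": TCP position; "eef_rot": TCP orientation; "wrist_force": force on the tool from outside, world axes, zero at the start; "torque": the same for the moment, N m; "opening": opening from 0.0 (shut) to 1.0 (fully open).
Only numpy, scipy, OpenCV 4.12 (cv2) and the standard library are available. Lean on these libraries where they do the work, as an engineer would, in place of code of your own. Each camera call takes 0.05 s, during which the arm holds its last target. There are 200 camera calls.

## Working session

There is one attempt and no reset: what is moved stays moved. The work goes in short steps, Python scripts to look and compute and a shell command to move; the robot and the scene stay as the last step left them, time stands still between calls to the robot, and variables do not carry over. Pictures are saved under pics/ and viewed, on a budget of 10 in all, crops included, one or two more only if the job needs it, and the job is handed in when it is done.

```bash
mkdir -p pics; python3 - <<'E'
from bench import status, optics
import cv2, numpy as np
o=status.get_obs(); print({k:np.round(v,3).tolist() for k,v in o.items()})
a=[]
for n in ["scene","side"]:
    im=optics.camera(n)[:,:,::-1]; cv2.imwrite(f"pics/{n}0.png",im)
    c=optics.get_calibration(n); print(n,{k:np.round(v,4).tolist() if not isinstance(v,str) else v for k,v in c.items()})
    cv2.imwrite(f"pics/{n}0b.png",cv2.resize(im,(800,600),interpolation=cv2.INTER_CUBIC))
E
```

```text
{'time_s': 0.0, 'q': [0.935, 0.182, 1.608, 0.0, 1.354, -0.206], 'dq': [0.002, -0.001, 0.0, 0.001, -0.0, -0.001], 'joint_efforts': [-0.001, -44.487, -35.134, -0.0, 0.009, 0.0], 'eef_pos': [0.239, 0.522, 0.23], 'eef_rot': [0.691, 0.15, 0.691, -0.151], 'wrist_force': [-0.75, -0.706, 0.545], 'torque': [-0.012, 0.018, -0.01], 'opening': 1.0}
scene {'vertical_fov': 57.6003, 'cx': 251.2128, 'cy': 191.5126, 'extrinsics': [[-0.661, -0.6327, 0.4035, 0.8625], [0.7503, -0.5502, 0.3664, 0.3401], [-0.0098, 0.5449, 0.8384, 0.8476], [0.0, 0.0, 0.0, 1.0]]}
side {'vertical_fov': 57.142, 'cx': 256.9948, 'cy': 192.0062, 'extrinsics': [[-0.9751, 0.1656, -0.1477, 0.4072], [-0.221, -0.6662, 0.7123, 0.554], [0.0195, 0.7272, 0.6862, 0.6329], [0.0, 0.0, 0.0, 1.0]]}
```

View pics/scene0b.png

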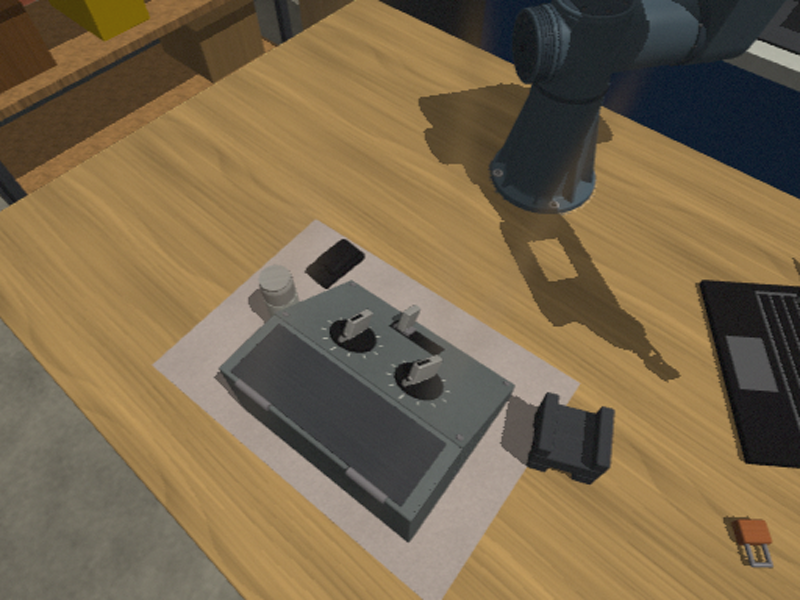

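View pics/side0b.png

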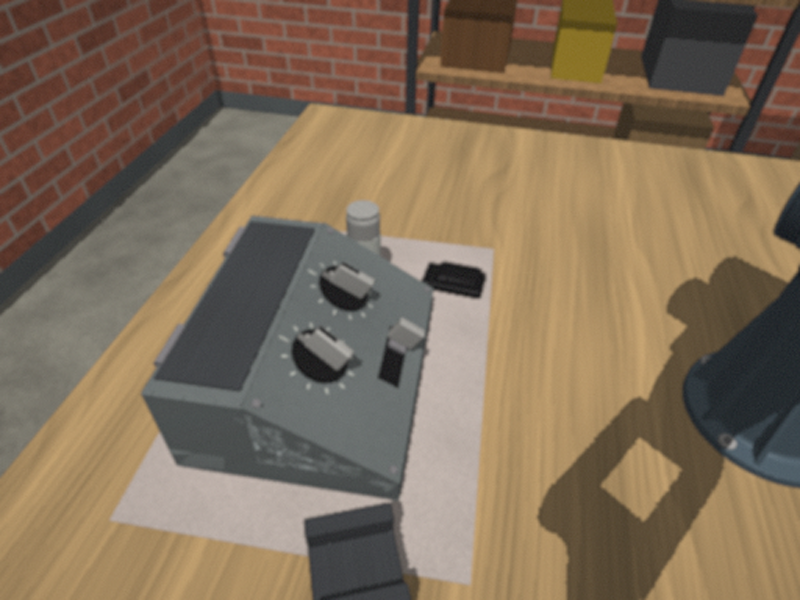

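The scene picture shows the safe at (220–513, 280–540), with the dials at about (353,334) and (420,380) and the bolt handle at (405,320). The side picture shows the left dial at (320,355), the right at (345,288) and the bolt at (405,335). I'll fit the safe's pose from the corners.

```bash
cat > h.py <<'E'
import numpy as np, cv2
from bench import status, optics
from scipy.optimize import least_squares
from scipy.spatial.transform import Rotation as R
T=np.deg2rad(32); U=np.array([np.cos(T),0,np.sin(T)]); N=np.array([-np.sin(T),0,np.cos(T)])
def panel(s,y,n): return np.array([-.142,y,.045])+s*U+n*N+0*np.array([0,y,0])
def w(p,P): # safe -> world, p=(x,y,yaw)
    return R.from_euler('z',p[2]).apply(P)+[p[0],p[1],0]
def proj(c,P):
    E=c['extrinsics']; q=np.linalg.inv(E)@np.append(P,1); f=192/np.tan(np.deg2rad(c['vertical_fov'])/2)
    return np.array([c['cx']+f*q[0]/-q[2], c['cy']-f*q[1]/-q[2]])
def ray(c,uv):
    f=192/np.tan(np.deg2rad(c['vertical_fov'])/2)
    E=np.array(c['extrinsics']); d=np.array([(uv[0]-c['cx'])/f,-(uv[1]-c['cy'])/f,-1])
    return E[:3,3],E[:3,:3]@d
def toplane(c,uv,p,n): # pixel -> (s,y) on the plane n off panel
    o,d=ray(c,uv); Ri=R.from_euler('z',-p[2]); o=Ri.apply(o-[p[0],p[1],0])-[-.142,0,.045]; d=Ri.apply(d)
    t=(n-o@N)/(d@N); q=o+t*d; return np.array([q@U,q[1]])
E
python3 - <<'E'
from h import *
k=512/800
C={n:optics.get_calibration(n) for n in("scene","side")}
FL=[-.142,.17,.045];FR=[-.142,-.17,.045];RL=panel(.2,.17,0);RR=panel(.2,-.17,0);BL=[.142,.17,.151];BR=[.142,-.17,.151]
obs=[("scene",FL,(513,384)),("scene",FR,(350,282)),("scene",RL,(462,446)),("scene",RR,(278,318)),("scene",BL,(410,516)),("scene",BR,(220,370)),
("side",FR,(433,293)),("side",RR,(326,225)),("side",RL,(247,408)),("side",BL,(148,393)),("side",BR,(252,218)),
("scene",panel(.14,.062,.008),(420,380)),("scene",panel(.14,-.062,.008),(353,336)),("side",panel(.14,.062,.008),(320,355)),("side",panel(.14,-.062,.008),(345,287))]
res=lambda p:np.concatenate([proj(C[n],w(p,np.array(P)))-k*np.array(u) for n,P,u in obs])
r=least_squares(res,[.5,.1,0],loss='soft_l1'); print(r.x); print(res(r.x).reshape(-1,2).round(1).tolist())
p=r.x; np.save('p.npy',p)
for nm,P in dict(L=panel(.14,.062,.042),Rr=panel(.14,-.062,.042),B=panel(.042,-.025,.042),B0=panel(.042,0,.042)).items(): print(nm,w(p,P).round(3))
o=status.get_obs(); print(R.from_quat(o['eef_rot'],scalar_first=True).as_matrix().round(3))
print({k:np.round(v,3).tolist() if not isinstance(v,str) else v for k,v in optics.get_calibration('wrist').items()})
E
```

```text
[0.62092599 0.08378839 0.06983707]
[[2.0, -0.2], [1.0, -2.2], [1.3, 0.1], [-2.3, -4.2], [1.1, 3.0], [-1.4, -2.3], [0.0, -3.2], [-1.1, -1.9], [-3.1, 0.2], [-5.6, 0.3], [-0.9, -2.5], [0.3, -1.9], [0.8, -2.6], [1.1, -0.7], [-0.1, -0.4]]
L [0.571 0.142 0.155]
Rr [0.58  0.019 0.155]
B [0.494 0.05  0.103]
B0 [0.493 0.075 0.103]
[[-0.001  0.417  0.909]
 [-0.001  0.909 -0.417]
 [-1.    -0.002 -0.   ]]
{'vertical_fov': 69.037, 'cx': 257.372, 'cy': 187.922, 'extrinsics': [[0.417, -0.87, -0.264, 0.171], [0.909, 0.398, 0.123, 0.555], [-0.002, -0.292, 0.956, 0.373], [0.0, 0.0, 0.0, 1.0]]}
```

```bash
python3 -m jog '[-26,-25,35,0,0,-52,-55,80,0,0,-80,-84,120,0,0,-100,-110,155,0,0,-120,-140,190,0,0]'; python3 -m jog '[-5,-35,45,-7,0,-10,-65,92,-14,0,-10,-95,138,-21,0,-10,-125,184,-29,0,-10,-154,231,-29,0]';python3 -m jog '[0,0,0,0,0,0,0,0,0,0,0,0,0,0,0,0,0,0,0,0,0,0,0,0,0]'
python3 - <<'E'
from h import *
o=status.get_obs(); print(o['eef_pos'],R.from_quat(o['eef_rot'],scalar_first=True).as_matrix().round(3).tolist())
im=optics.camera('wrist')[:,:,::-1]; cv2.imwrite('pics/w1.png',im); cv2.imwrite('pics/w1b.png',cv2.resize(im,(800,600),interpolation=cv2.INTER_CUBIC))
E
```

```text
time_s: 0.6
eef_pos: [0.3484, 0.3272, 0.3459]
eef_rot: [0.691, 0.151, 0.691, -0.151]
wrist_force: [1.7, 0.3, 1.1]
opening: 0.143
time_s: 1.1
eef_pos: [0.4706, 0.1274, 0.355]
eef_rot: [0.707, -0.028, 0.706, 0.029]
wrist_force: [0.5, 0.5, -0.0]
opening: -0.003
time_s: 1.6
eef_pos: [0.4698, 0.13, 0.3551]
eef_rot: [0.707, -0.028, 0.706, 0.028]
wrist_force: [-0.2, -0.9, -0.2]
opening: -0.003
[0.46976302 0.13003334 0.35510396] [[0.0, -0.078, 0.997], [0.0, 0.997, 0.078], [-1.0, 0.0, 0.0]]
```

View pics/w1b.png

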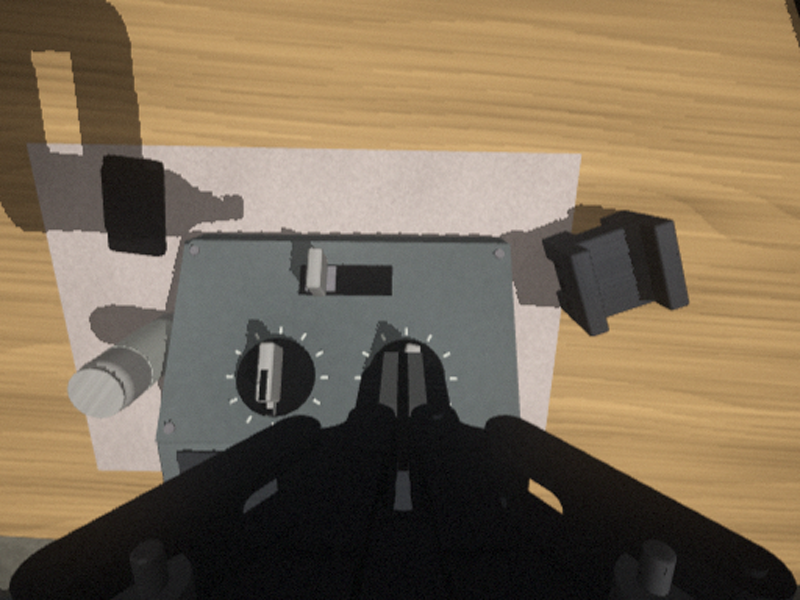

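The wrist view has the robot side at the top. The right dial is at (275,377) with its pointer near twelve, and the bolt is at (316,270). The fingers hide the left dial, so I'm shifting forward.

```bash
python3 -m jog '[0,-15,30,0,0,0,-30,65,0,0,0,-45,100,0,0,0,-55,110,0,0,0,-55,110,0,0]';python3 -m jog '[0,0,0,0,0,0,0,0,0,0,0,0,0,0,0,0,0,0,0,0,0,0,0,0,0]'
python3 - <<'E'
from h import *
p=np.load('p.npy')
c=optics.get_calibration('wrist'); im=optics.camera('wrist')[:,:,::-1]; cv2.imwrite('pics/w2.png',im); 
np.save('w2c.npy',c,allow_pickle=True)
for P in (panel(.14,.062,.0),panel(.14,-.062,0),panel(.042,-.025,.042)): print(proj(c,w(p,P)))
cr=im[60:260,110:380]; print(cr.shape); cv2.imwrite('pics/w2b.png',cv2.resize(cr,(799,592),interpolation=cv2.INTER_CUBIC))
E
```

```text
time_s: 2.15
eef_pos: [0.5847, 0.0818, 0.354]
eef_rot: [0.706, -0.027, 0.707, 0.027]
wrist_force: [0.2, 0.4, -0.7]
opening: -0.002
time_s: 2.65
eef_pos: [0.5838, 0.0828, 0.3554]
eef_rot: [0.707, -0.027, 0.706, 0.027]
wrist_force: [-1.3, -0.1, -0.0]
opening: -0.0
[300.22054264 169.92006945]
[211.05604883 169.27351506]
[237.44009954  89.737931  ]
(200, 270, 3)
```

View pics/w2b.png

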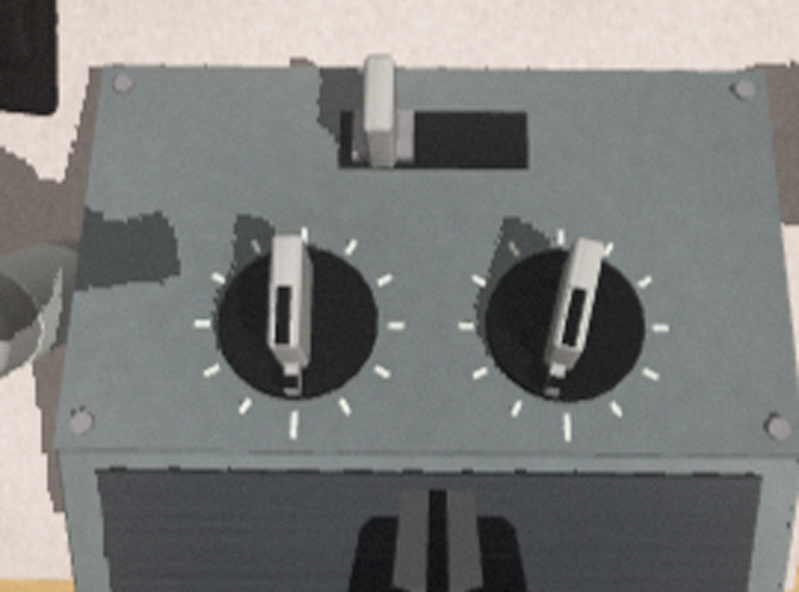

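The crop shows both dials and the bolt clearly. The predicted dial centres agree to under 1 px (about 1 mm). Next I'll compute the pointer angles and a push plan.

```bash
python3 - <<'E'
from h import *
p=np.load('p.npy'); c=optics.get_calibration('wrist')
f=lambda u,n: toplane(c,(u[0]/2.959+110,u[1]/2.96+60),p,n)
for nm,a,b,nose in (("R",(287,237),(286,355),(292,380)),("L",(590,240),(565,355),(553,380))):
    A,B,Z=f(a,.042),f(b,.042),f(nose,.014); d=B-A; print(nm,A.round(4),B.round(4),'ang',np.arctan2(-d[1],d[0]).round(3),'nose',Z.round(4))
print('bolt',f((379,58),.042),f((379,130),.042), f((340,140),0),f((527,140),0))
print('tool tip now in panel', )
o=status.get_obs(); print(o['eef_pos'])
def tip(s,y,n): return w(p,panel(s,y,n)).round(4)
print('L pre',tip(.14+.022,.062+.035,.022),'R pre',tip(.162,-.062-.035,.022))
for a in (-.3,0,.2,.4,.6,.8,1.047): print(a)
E
```

```text
R [ 0.1153 -0.0618] [ 0.168  -0.0594] ang -0.046 nose [ 0.1712 -0.0614]
L [0.1157 0.068 ] [0.1672 0.0555] ang 0.237 nose [0.1704 0.0544]
bolt [ 0.02638866 -0.02460435] [ 0.06337898 -0.023695  ] [ 0.04318684 -0.04639923] [0.04242556 0.04716006]
tool tip now in panel
[0.58392248 0.0826805  0.35529124]
L pre [0.5979 0.1794 0.1495] R pre [ 0.6115 -0.0141  0.1495]
-0.3
0
0.2
0.4
0.6
0.8
1.047
```

```bash
cat > plan.py <<'E'
from h import *
p=np.load('p.npy')
def rows(pts): # safe-frame TCP points -> tool-axis offsets in mm from now
    o=status.get_obs(); M=R.from_quat(o['eef_rot'],scalar_first=True).as_matrix()
    return np.array([M.T@(w(p,np.array(q))-o['eef_pos'])*1e3 for q in pts]).round(1)
def tcp(sgn,th,gap=0,r=.018,n=.027,up=0,hz=.011,hy=.0145): # sgn +1 left dial, cw; -1 right, ccw ; th=|signed| angle toward target
    a=np.array([np.cos(th),np.sin(th)]); t=np.array([np.sin(th),-np.cos(th)])
    k=r*a+(.007+gap)*t   # (s, toward-push)
    K=panel(.14+k[0],sgn*(.062-k[1]),n)
    return K+[hz,sgn*hy,up]
E
python3 - <<'E'
from plan import *
print('L above/pre/..',rows([tcp(1,.2,.015,up=.08),tcp(1,.2,.015)]+[tcp(1,t) for t in(.237,.4,.55,.7,.85,.95,1.047)]).tolist())
print('R',rows([tcp(-1,0,.015,up=.08),tcp(-1,0,.015)]+[tcp(-1,t) for t in(.046,.25,.4,.55,.7,.85,.95,1.047)]).tolist())
E
```

```text
L above/pre/.. [[121.5, 92.8, 29.7], [201.5, 92.8, 29.6], [203.1, 77.4, 27.1], [203.0, 74.3, 27.2], [203.1, 71.4, 26.9], [203.5, 68.6, 26.3], [204.1, 66.0, 25.3], [204.6, 64.3, 24.5], [205.2, 62.8, 23.5]]
R [[123.7, -100.1, 24.9], [203.7, -100.1, 24.9], [203.5, -84.3, 25.3], [203.1, -80.5, 26.0], [203.0, -77.6, 26.2], [203.1, -74.7, 25.9], [203.5, -71.9, 25.3], [204.1, -69.2, 24.4], [204.7, -67.6, 23.6], [205.2, -66.0, 22.7]]
```

```bash
python3 -m jog '[30,30,10,0,0,60,60,20,0,0,95,93,30,0,0,122,93,30,0,0,122,93,30,0,0]' && python3 -m jog '[20,0,0,0,0,45,0,0,0,0,65,0,0,0,0,80,0,0,0,0,80,0,0,0,0]' && python3 - <<'E'
from plan import *
print(rows([tcp(1,t) for t in(.2,.237,.4,.55,.7,.85,.95,1.047)]).tolist())
E
```

```text
time_s: 3.2
eef_pos: [0.604, 0.1781, 0.2277]
eef_rot: [0.703, -0.028, 0.71, 0.027]
wrist_force: [-1.4, -0.8, -1.2]
opening: 0.0
time_s: 3.7
eef_pos: [0.6062, 0.1768, 0.1519]
eef_rot: [0.706, -0.027, 0.707, 0.027]
wrist_force: [0.1, -0.8, 0.4]
opening: 0.002
[[-0.3, -14.0, -2.4], [-0.3, -14.7, -2.3], [-0.4, -17.8, -2.2], [-0.3, -20.7, -2.4], [0.1, -23.5, -3.1], [0.7, -26.2, -4.0], [1.3, -27.8, -4.9], [1.8, -29.3, -5.8]]
```

```bash
python3 -m jog '[0,-7,-2.3,0,0,0,-14,-2.3,0,0,0,-17.8,-2.3,0,0,0,-20.7,-2.4,0,0,0,-23.5,-3.1,0,0]' && python3 -m jog '[0,0,0,0,0,0,0,0,0,0,0,0,0,0,0,0,0,0,0,0,0,0,0,0,0]' && python3 - <<'E'
from plan import *
print(rows([tcp(1,t) for t in(.7,.85,.95,1.047)]).tolist())
for n in ('wrist','side'):
    im=optics.camera(n)[:,:,::-1]; cv2.imwrite(f'pics/L1{n}.png',im)
a=cv2.imread('pics/L1wrist.png')[0:300,100:500]; b=cv2.imread('pics/L1side.png')[130:270,140:300]
b=cv2.resize(b,(400,350),interpolation=cv2.INTER_CUBIC); a=cv2.resize(a,(400,300))
a=cv2.copyMakeBorder(a,0,50,0,0,cv2.BORDER_CONSTANT); cv2.imwrite('pics/L1.png',np.hstack([a,b]))
E
```

```text
time_s: 4.2
eef_pos: [0.606, 0.1534, 0.1536]
eef_rot: [0.707, -0.027, 0.706, 0.027]
wrist_force: [0.8, -0.2, -0.7]
opening: 0.003
time_s: 4.7
eef_pos: [0.6056, 0.154, 0.1529]
eef_rot: [0.707, -0.027, 0.707, 0.027]
wrist_force: [0.7, -0.5, 0.1]
opening: 0.002
[[1.2, -0.8, -0.7], [1.8, -3.5, -1.7], [2.3, -5.1, -2.6], [2.9, -6.6, -3.5]]
```

View pics/L1.png

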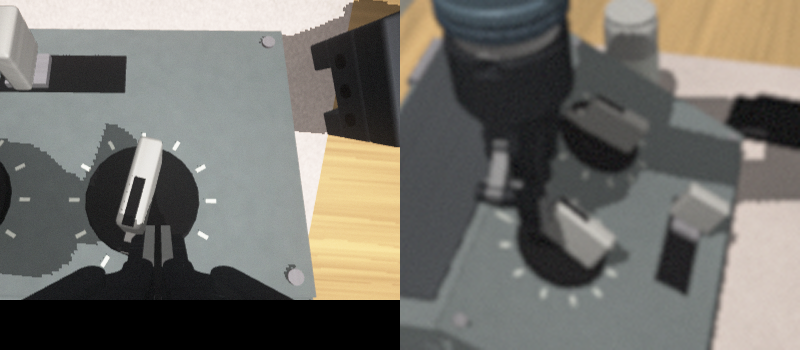

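The left bar has moved only slightly. In the left pane it runs from (148,145) to (130,225), with the fingertip beside its pointer end at (157,235). I'll measure the actual tip size.

```bash
python3 - <<'E'
from plan import *
c=optics.get_calibration('wrist'); o=status.get_obs(); M=R.from_quat(o['eef_rot'],scalar_first=True).as_matrix()
print('tcp px',proj(c,o['eef_pos']), 'corners',[proj(c,o['eef_pos']+M@[0,a*.0145,b*.011]).round() .tolist() for a in(1,-1) for b in (1,-1)])
f=lambda u,n: toplane(c,(u[0]+100,u[1]),p,n)
A,B=f((148,143),.042),f((130,225),.042); d=B-A; print(A,B,np.arctan2(-d[1],d[0]))
im=cv2.imread('pics/L1wrist.png')[120:300,160:340]; cv2.imwrite('pics/L1c.png',cv2.resize(im,(600,600),interpolation=cv2.INTER_CUBIC))
E
```

```text
tcp px [255.4508974  241.42623519] corners [[281.0, 259.0], [282.0, 224.0], [230.0, 259.0], [229.0, 224.0]]
[0.11755478 0.06660938] [0.1622804  0.05823322] 0.18513414015754803
```

View pics/L1c.png

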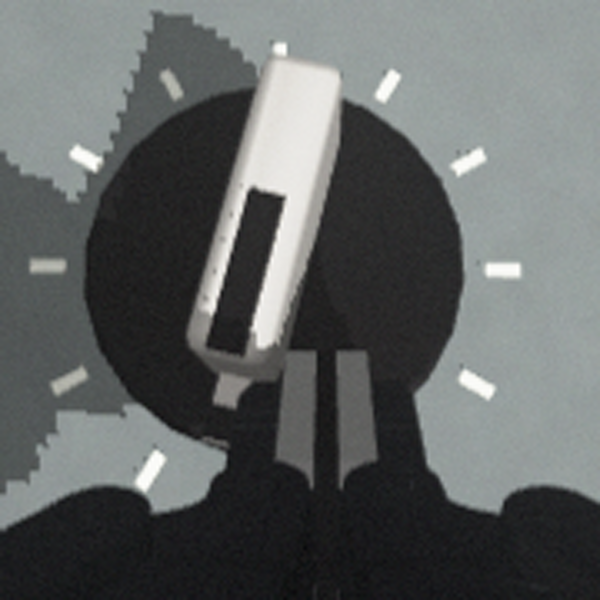

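The tip's outer backs, about 8 mm ahead of the TCP, do the pushing, so the contact sits too near the bar's end. I'll replan with a smaller lever arm.

```bash
sed -i 's/r=.018/r=.012/; s/hz=.011/hz=.008/' plan.py; python3 - <<'E'
from plan import *
print(rows([tcp(1,.2,.004)]+[tcp(1,t) for t in(.2,.4,.55,.7,.85,.95,1.047)]).tolist())
E
```

```text
[[3.5, 13.9, -7.3], [3.9, 10.0, -8.0], [3.6, 7.3, -7.5], [3.5, 5.2, -7.4], [3.6, 3.2, -7.6], [3.9, 1.1, -8.0], [4.1, -0.1, -8.5], [4.5, -1.3, -9.0]]
```

```bash
sed -i 's/hz=.008/hz=.011/; s/hy=.0145/hy=.0075/' plan.py; python3 - <<'E'
from plan import *
print(rows([tcp(1,.2,.008)]+[tcp(1,t) for t in(.2,.4,.55,.7,.85,.95,1.047)]).tolist())
E
```

```text
[[3.1, 10.8, -3.7], [3.9, 3.0, -5.1], [3.6, 0.3, -4.5], [3.5, -1.8, -4.5], [3.6, -3.9, -4.6], [3.9, -5.9, -5.1], [4.1, -7.2, -5.5], [4.5, -8.4, -6.1]]
```

Back off, shift down the slope, then push to about θ=0.85.

```bash
python3 -m jog '[0,11,0,0,0,3.2,11,-4,0,0,3.5,5,-4.6,0,0,3.5,0,-4.5,0,0,3.6,-2,-4.5,0,0]' && python3 -m jog '[0,-1,0,0,0,0,-2,-0.1,0,0,0.2,-3,-0.3,0,0,0.3,-3.9,-0.6,0,0,0.3,-3.9,-0.6,0,0]' && python3 - <<'E'
from plan import *
print(rows([tcp(1,t) for t in(.7,.85,.95,1.047)]).tolist())
im=optics.camera('wrist')[:,:,::-1]; cv2.imwrite('pics/L2.png',im); cv2.imwrite('pics/L2c.png',cv2.resize(im[100:300,150:350],(600,600),interpolation=cv2.INTER_CUBIC))
E
```

```text
time_s: 5.3
eef_pos: [0.6013, 0.1511, 0.1493]
eef_rot: [0.707, -0.027, 0.707, 0.027]
wrist_force: [-0.1, 2.2, 0.8]
opening: 0.002
time_s: 5.8
eef_pos: [0.6011, 0.1474, 0.1491]
eef_rot: [0.707, -0.027, 0.707, 0.027]
wrist_force: [0.3, 1.2, 0.0]
opening: -0.003
[[-0.2, 2.3, 0.3], [0.1, 0.3, -0.1], [0.3, -1.0, -0.5], [0.7, -2.2, -1.1]]
```

View pics/L2c.png

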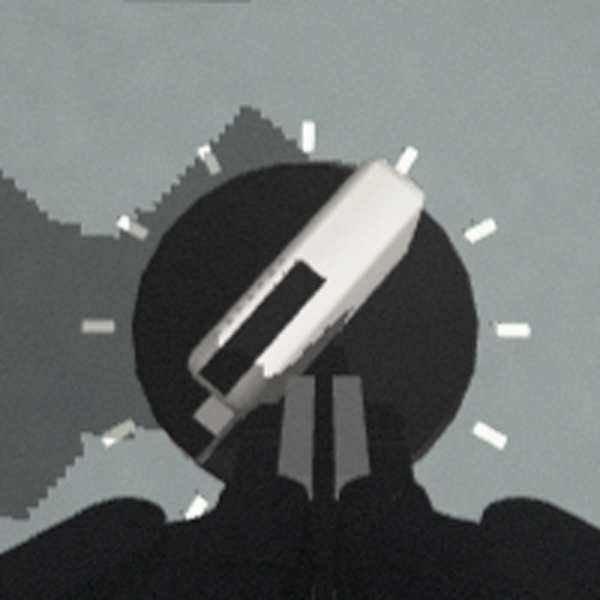

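The bar now points between one and two o'clock. Its dark line runs from (312,270) to (220,385) and the two o'clock mark is at (118,433).

```bash
cat > ang.py <<'E'
from plan import *
import sys
v=list(map(float,sys.argv[1:])) # x0,y0,scale, ax,ay,bx,by
c=optics.get_calibration('wrist'); f=lambda a,b: toplane(c,(a/v[2]+v[0],b/v[2]+v[1]),p,.042)
A=f(*v[3:5]);B=f(*v[5:7]);d=B-A; print(A,B,'ang',np.arctan2(-d[1],d[0]))
E
python3 ang.py 150 100 3 312 270 220 385; python3 ang.py 150 100 3 368 160 197 355
```

```text
[0.13795564 0.06397676] [0.15784879 0.0488485 ] ang 0.6501721792766868
[0.11753968 0.07380539] [0.15285102 0.04479318] ang 0.6877806512359776
```

```bash
python3 - <<'E'
from plan import *
print(rows([tcp(1,t) for t in(.83,.95,1.047,1.15,1.2,1.25)]).tolist())
E
```

```text
[[0.0, 0.5, -0.0], [0.3, -1.0, -0.6], [0.7, -2.2, -1.1], [1.1, -3.4, -1.7], [1.3, -4.0, -2.1], [1.5, -4.5, -2.5]]
```

```bash
python3 -m jog '[0.3,-1,-0.6,0,0,0.7,-2.2,-1.1,0,0,1.1,-3.4,-1.7,0,0,1.2,-3.8,-2,0,0,1.2,-3.8,-2,0,0]' && python3 -m jog '[0,0,0,0,0,-40,10,10,0,0,-80,10,15,0,0,-120,10,15,0,0,-120,10,15,0,0]' && python3 -m jog '[-30,-20,10,0,0,-60,-55,25,0,0,-87,-75,0,0,0,-87,-75,0,0,0,-87,-75,0,0,0]' && python3 - <<'E'
from plan import *
o=status.get_obs(); print(o['eef_pos'])
im=optics.camera('wrist')[:,:,::-1]; cv2.imwrite('pics/L3.png',im); cv2.imwrite('pics/L3c.png',cv2.resize(im[60:260,110:380],(799,592),interpolation=cv2.INTER_CUBIC))
E
```

```text
time_s: 6.35
eef_pos: [0.5998, 0.1434, 0.1482]
eef_rot: [0.707, -0.027, 0.706, 0.027]
wrist_force: [2.3, 1.9, 0.9]
opening: -0.0
time_s: 6.85
eef_pos: [0.6161, 0.1545, 0.2747]
eef_rot: [0.71, -0.027, 0.703, 0.027]
wrist_force: [-0.2, -0.6, -0.2]
opening: -0.0
time_s: 7.35
eef_pos: [0.6188, 0.0793, 0.3544]
eef_rot: [0.706, -0.027, 0.707, 0.026]
wrist_force: [0.6, 0.1, 0.1]
opening: 0.001
[0.61880265 0.07928991 0.35442508]
```

View pics/L3c.png

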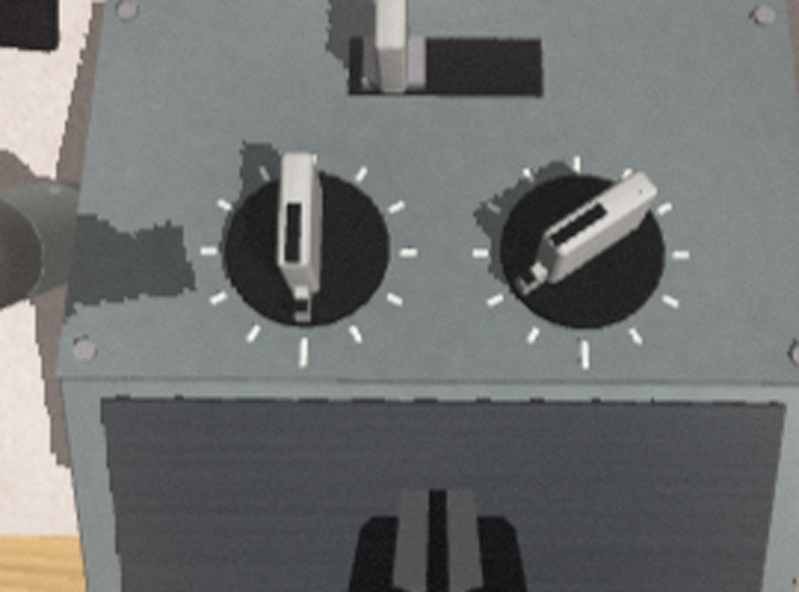

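The left bar's long edge runs from (640,172) to (545,240) with the nose at (527,283). The right dial hasn't moved.

```bash
python3 ang.py 110 60 2.96 640 172 545 240;python3 ang.py 110 60 2.96 656 195 557 263; python3 ang.py 110 60 2.96 605 210 555 242; python3 - <<'E'
from plan import *
c=optics.get_calibration('wrist'); q=toplane(c,(527/2.96+110,282/2.96+60),p,.012)-[.14,.062]; print('nose',q,np.arctan2(-q[1],q[0]))
print('R',rows([tcp(-1,0,.015,up=.08),tcp(-1,0,.015)]+[tcp(-1,t) for t in(.046,.25,.4,.55,.7,.85,.95,1.047,1.15)]).tolist())
E
```

```text
[0.12177119 0.08087154] [0.15249637 0.04080628] ang 0.9165802015443338
[0.13218955 0.08680667] [0.16244075 0.04531605] ang 0.9407998531782801
[0.13907081 0.06560945] [0.15334235 0.04480639] ang 0.9695073794875697
nose [ 0.01858812 -0.02533034] 0.9377256744000512
R [[124.9, -87.8, -14.0], [204.9, -87.8, -13.8], [204.8, -72.3, -13.5], [204.2, -69.6, -12.6], [204.0, -67.6, -12.2], [203.9, -65.5, -12.1], [204.0, -63.4, -12.2], [204.3, -61.4, -12.7], [204.6, -60.1, -13.1], [204.9, -58.9, -13.6], [205.3, -57.7, -14.2]]
```

```bash
python3 -m jog '[30,-30,-5,0,0,60,-60,-10,0,0,95,-88,-14,0,0,125,-90,-14,0,0,125,-90,-14,0,0]' && python3 -m jog '[20,0,0,0,0,45,0,0,0,0,65,0,0,0,0,80,0,0,0,0,80,0,0,0,0]' && python3 - <<'E'
from plan import *
print(rows([tcp(-1,t) for t in(.046,.25,.4,.55,.7,.85,.95,1.047,1.15,1.2,1.25,1.3)]).tolist())
E
```

```text
time_s: 7.9
eef_pos: [0.6081, -0.0102, 0.2225]
eef_rot: [0.702, -0.026, 0.711, 0.028]
wrist_force: [-0.7, 0.7, -0.5]
opening: -0.003
time_s: 8.4
eef_pos: [0.6109, -0.0097, 0.1479]
eef_rot: [0.705, -0.027, 0.708, 0.028]
wrist_force: [0.3, -0.0, 0.3]
opening: -0.0
[[-0.7, 16.6, 0.5], [-1.3, 19.2, 1.4], [-1.5, 21.2, 1.8], [-1.5, 23.3, 1.9], [-1.4, 25.4, 1.8], [-1.1, 27.4, 1.3], [-0.9, 28.7, 0.9], [-0.5, 29.9, 0.4], [-0.1, 31.1, -0.2], [0.1, 31.7, -0.6], [0.3, 32.2, -0.9], [0.6, 32.7, -1.3]]
```

```bash
python3 -m jog '[-0.5,8,1,0,0,-1.2,16,1.4,0,0,-1.3,19,1.5,0,0,-1.5,22,1.9,0,0,-1.4,25,1.8,0,0]' && python3 -m jog '[0.2,1.5,-0.3,0,0,0.5,3,-0.7,0,0,0.9,4.5,-1.2,0,0,1.4,6.2,-2.1,0,0,1.4,6.4,-2.2,0,0]' && python3 - <<'E'
from plan import *
print(rows([tcp(-1,t) for t in(1.047,1.15,1.2,1.25,1.3)]).tolist())
im=optics.camera('wrist')[:,:,::-1]; cv2.imwrite('pics/R1.png',im); cv2.imwrite('pics/R1c.png',cv2.resize(im[100:300,150:350],(600,600),interpolation=cv2.INTER_CUBIC))
E
```

```text
time_s: 8.9
eef_pos: [0.6126, 0.0142, 0.1522]
eef_rot: [0.707, -0.027, 0.706, 0.027]
wrist_force: [0.3, -1.9, 1.0]
opening: -0.001
time_s: 9.4
eef_pos: [0.6097, 0.0205, 0.1502]
eef_rot: [0.707, -0.027, 0.706, 0.027]
wrist_force: [3.6, -1.8, 2.5]
opening: 0.004
[[1.7, -0.3, -0.7], [2.1, 0.9, -1.4], [2.3, 1.5, -1.7], [2.6, 2.0, -2.1], [2.8, 2.5, -2.5]]
```

View pics/R1c.png

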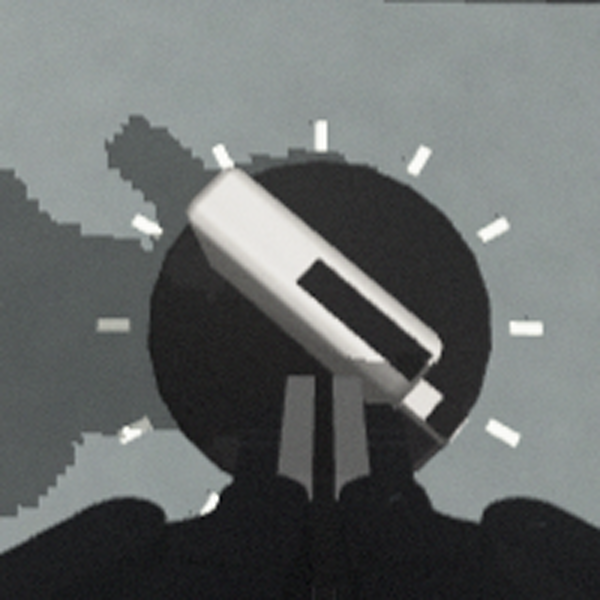

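```bash
python3 ang.py 150 100 3 242 172 440 342; python3 ang.py 150 100 3 188 214 390 392;python3 ang.py 150 100 3 308 273 422 370
```

```text
[ 0.11986864 -0.07595208] [ 0.15045385 -0.04132368] ang -0.8473180130007891
[ 0.12786648 -0.08526236] [ 0.1589686  -0.04995256] ang -0.8486708781508876
[ 0.13849807 -0.06390404] [ 0.15524351 -0.04450258] ang -0.8587448776754834
```

```bash
python3 -m jog '[0.4,1,-0.8,0,0,0.9,2,-1.6,0,0,1.3,3,-2.4,0,0,1.3,3,-2.4,0,0,1.3,3,-2.4,0,0]' && python3 -m jog '[-5,-5,5,0,0,-40,-10,15,0,0,-75,-10,15,0,0,-75,-10,15,0,0,-75,-10,15,0,0]' && python3 - <<'E'
from plan import *
o=status.get_obs(); M=R.from_quat(o['eef_rot'],scalar_first=True).as_matrix()
print(o['eef_pos'],(M.T@(np.array([.5987,.1417,.1476])-o['eef_pos'])*1e3).round(1))
E
```

```text
time_s: 9.95
eef_pos: [0.6067, 0.0235, 0.1486]
eef_rot: [0.707, -0.027, 0.707, 0.027]
wrist_force: [4.1, 0.0, 3.1]
opening: 0.002
time_s: 10.45
eef_pos: [0.6221, 0.0139, 0.2237]
eef_rot: [0.706, -0.027, 0.707, 0.027]
wrist_force: [0.4, 0.3, -0.9]
opening: -0.001
[0.62207609 0.01388572 0.22370661] [ 76.1 129.2 -13.5]
```

```bash
python3 -m jog '[0,40,0,0,0,0,85,0,0,0,0,120,0,0,0,0,140,0,0,0,0,140,0,0,0]' && python3 -m jog '[35,0,0,0,0,70,0,0,0,0,75,0,0,0,0,75,0,0,0,0,75,0,0,0,0]' && python3 - <<'E'
from plan import *
o=status.get_obs(); M=R.from_quat(o['eef_rot'],scalar_first=True).as_matrix()
print(o['eef_pos'],(M.T@(np.array([.5987,.1417,.1476])-o['eef_pos'])*1e3).round(1))
E
```

```text
time_s: 10.95
eef_pos: [0.6096, 0.1565, 0.2211]
eef_rot: [0.705, -0.028, 0.708, 0.028]
wrist_force: [-0.1, -0.5, -0.6]
opening: -0.002
time_s: 11.45
eef_pos: [0.6126, 0.1534, 0.1499]
eef_rot: [0.707, -0.027, 0.706, 0.027]
wrist_force: [-0.0, 0.2, 0.2]
opening: 0.001
[0.61264926 0.153375   0.14985463] [  2.2 -10.6 -14.8]
```

```bash
python3 -m jog '[1,-5,-7,0,0,1.8,-9,-12,0,0,2,-10,-14,0,0,2.2,-10.6,-14.8,0,0,2.2,-10.6,-14.8,0,0]' && python3 -m jog '[-5,5,5,0,0,-40,10,15,0,0,-80,0,15,0,0,-120,-20,15,0,0,-160,-40,15,0,0]' &&  python3 -m jog '[-30,-20,0,0,0,-46,-34,0,0,0,-46,-34,0,0,0,-46,-34,0,0,0,-46,-34,0,0,0]' && python3 - <<'E'
from plan import *
o=status.get_obs(); print(o['eef_pos'])
im=optics.camera('wrist')[:,:,::-1]; cv2.imwrite('pics/R2.png',im); cv2.imwrite('pics/R2c.png',cv2.resize(im[60:260,110:380],(799,592),interpolation=cv2.INTER_CUBIC))
E
```

```text
time_s: 11.95
eef_pos: [0.5994, 0.1421, 0.1478]
eef_rot: [0.708, -0.027, 0.705, 0.027]
wrist_force: [5.9, 0.0, 0.0]
opening: -0.001
time_s: 12.45
eef_pos: [0.6152, 0.1037, 0.3081]
eef_rot: [0.706, -0.027, 0.707, 0.027]
wrist_force: [1.0, -0.2, 0.5]
opening: 0.001
time_s: 12.95
eef_pos: [0.6174, 0.0706, 0.3497]
eef_rot: [0.705, -0.027, 0.708, 0.028]
wrist_force: [0.5, 0.6, -0.4]
opening: 0.002
[0.61742144 0.07055379 0.34965957]
```

View pics/R2c.png

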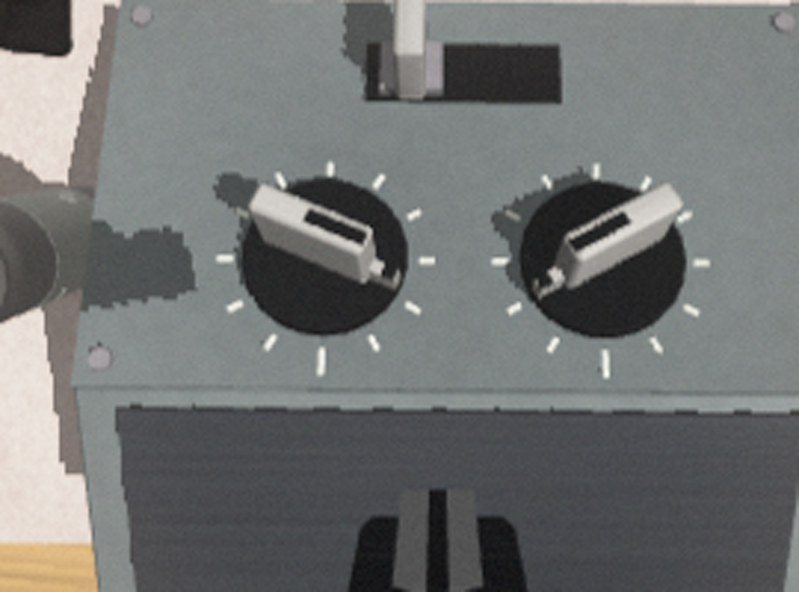

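The left bar's edge runs (668,184)→(567,243) with the nose at (545,288). The right bar's edge runs (262,185)→(370,240) with the nose at (390,277).

```bash
for a in "668 184 567 243" "682 205 575 265" "628 214 570 244" "264 184 370 240" "252 210 360 262" "307 212 366 241"; do python3 ang.py 110 60 2.96 $a; done; python3 - <<'E'
from plan import *
c=optics.get_calibration('wrist')
for u,y in (((545,288),.062),((391,277),-.062)):
    q=toplane(c,(u[0]/2.96+110,u[1]/2.96+60),p,.012)-[.14,y]; print('nose',q,np.arctan2(-q[1],q[0]))
E
```

```text
[0.12435944 0.08233331] [0.15086547 0.04014356] ang 1.0098577916653817
[0.13374978 0.08737957] [0.16031821 0.04298763] ang 1.031482927197694
[0.13793823 0.06524978] [0.15128947 0.04132819] ang 1.0617363842258496
[ 0.12578444 -0.08251498] [ 0.15021985 -0.03863504] ang -1.0626941582106426
[ 0.13745572 -0.08664037] [ 0.15973726 -0.04233828] ang -1.1047951813134875
[ 0.13815305 -0.06439999] [ 0.15066745 -0.04022137] ang -1.0931828109411426
nose [ 0.01828803 -0.02694483] 0.9744945499750046
nose [0.01372857 0.03036088] -1.1461313350270914
```

Left is about 1.02 and right about −1.09, both within the gates. Now the bolt.

```bash
python3 - <<'E'
from plan import *
b=lambda y,up=0: panel(.036,y,.028)+[0,0,up]
print(rows([b(-.062,.08),b(-.062),b(-.0465),b(0),b(.0035),b(.0105)]).tolist())
E
```

```text
[[182.4, -48.3, -121.5], [262.4, -48.4, -121.2], [262.4, -32.9, -121.1], [262.5, 13.6, -120.7], [262.5, 17.1, -120.7], [262.5, 24.1, -120.7]]
```

```bash
python3 -m jog '[0,-15,-40,0,0,10,-30,-80,0,0,40,-48,-121,0,0,85,-48,-121,0,0,130,-48,-121,0,0]' && python3 -m jog '[40,0,0,0,0,52,0,0,0,0,52,0,0,0,0,52,0,0,0,0,52,0,0,0,0]' && python3 - <<'E'
from plan import *
b=lambda y,up=0: panel(.036,y,.028)+[0,0,up]
print(status.get_obs()['eef_pos'],rows([b(-.062),b(-.0465),b(0),b(.0035),b(.0105)]).tolist())
im=optics.camera('wrist')[:,:,::-1]; cv2.imwrite('pics/B0.png',cv2.resize(im,(640,480)))
E
```

```text
time_s: 13.5
eef_pos: [0.5001, 0.0128, 0.2208]
eef_rot: [0.707, -0.027, 0.706, 0.027]
wrist_force: [0.8, 0.0, -0.4]
opening: 0.002
time_s: 14.0
eef_pos: [0.5032, 0.0124, 0.1727]
eef_rot: [0.708, -0.027, 0.705, 0.027]
wrist_force: [1.4, -0.2, 1.2]
opening: 0.003
[0.50316243 0.01241293 0.1726628 ] [[84.8, 1.1, -4.2], [84.8, 16.6, -4.1], [84.8, 63.1, -3.7], [84.8, 66.6, -3.7], [84.7, 73.6, -3.7]]
```

View pics/B0.png

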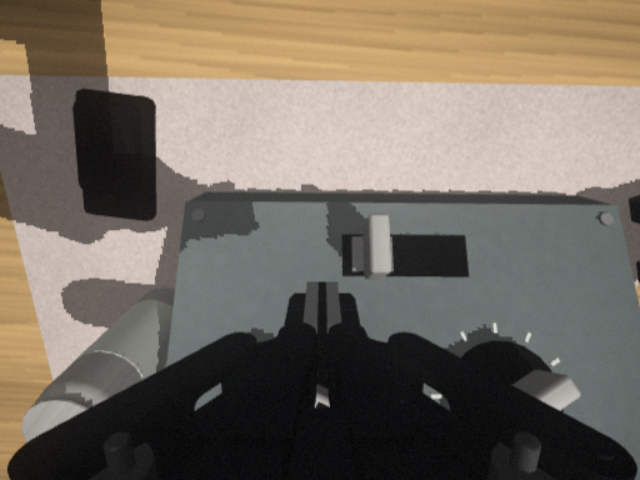

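The tip at (322,285) is clear to the right of the paddle at (378,245). I'll descend and push left.

```bash
python3 -m jog '[30,0,-4,0,0,60,0,-4,0,0,80,0,-4,0,0,85,0,-4,0,0,85,0,-4,0,0]' && python3 -m jog '[0,10,0,0,0,0,20,0,0,0,0,26,0,0,0,0,32,0,0,0,0,38,0,0,0]' && python3 -m jog '[0,6,0,0,0,0,12,0,0,0,0,18,0,0,0,0,24,0,0,0,0,26,0,0,0]' && python3 - <<'E'
from plan import *
b=lambda y,up=0: panel(.036,y,.028)+[0,0,up]
print(rows([b(.0035),b(.0105)]).tolist())
im=optics.camera('wrist')[:,:,::-1]; cv2.imwrite('pics/B1.png',cv2.resize(im,(640,480)))
E
```

```text
time_s: 14.55
eef_pos: [0.4978, 0.0121, 0.0859]
eef_rot: [0.707, -0.027, 0.706, 0.027]
wrist_force: [-0.0, -0.3, 0.9]
opening: 0.002
time_s: 15.05
eef_pos: [0.4953, 0.0505, 0.0862]
eef_rot: [0.707, -0.027, 0.706, 0.027]
wrist_force: [2.1, -2.5, 1.9]
opening: 0.002
time_s: 15.55
eef_pos: [0.4924, 0.0767, 0.0852]
eef_rot: [0.706, -0.027, 0.707, 0.027]
wrist_force: [1.3, -2.2, 0.8]
opening: 0.001
[[-2.6, 1.6, 2.4], [-2.6, 8.6, 2.5]]
```

View pics/B1.png

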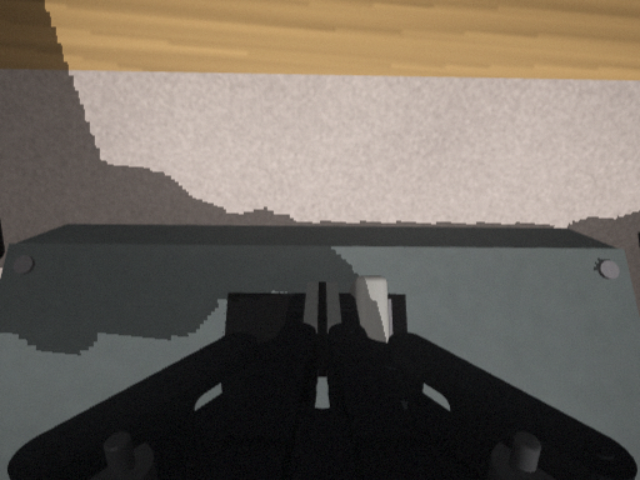

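The bolt, now at (372,310), has passed the gates and is not yet at its stop, since the force is only friction. I'll continue in small steps.

```bash
python3 -m jog '[0,0.5,0,0,0,0,1,0,0,0,0,1.5,0,0,0,0,2,0,0,0,0,2,0,0,0]' && python3 -m jog '[0,0.5,0,0,0,0,1,0,0,0,0,1.5,0,0,0,0,1.5,0,0,0,0,1.5,0,0,0]'&& python3 -m jog '[0,0.5,0,0,0,0,1,0,0,0,0,1.5,0,0,0,0,1.5,0,0,0,0,1.5,0,0,0]'
```

```text
time_s: 16.1
eef_pos: [0.492, 0.0779, 0.0851]
eef_rot: [0.706, -0.027, 0.707, 0.027]
wrist_force: [-1.5, -2.8, -0.7]
opening: -0.0
time_s: 16.6
eef_pos: [0.4919, 0.0784, 0.0851]
eef_rot: [0.706, -0.028, 0.707, 0.026]
wrist_force: [-1.7, -8.7, -0.9]
opening: -0.002
time_s: 17.1
eef_pos: [0.4919, 0.0786, 0.0852]
eef_rot: [0.706, -0.029, 0.707, 0.026]
wrist_force: [-1.9, -14.1, -1.6]
opening: -0.003
```

The force rises to 14 N with no further motion, so the bolt is at its stop. I'll back off, lift clear and check.

```bash
python3 -m jog '[0,-8,0,0,0,0,-14,0,0,0,-40,-14,-10,0,0,-85,-14,-20,0,0,-130,-14,-20,0,0]' && python3 -m jog '[-40,0,40,0,0,-85,0,80,0,0,-125,0,115,0,0,-140,0,125,0,0,-140,0,125,0,0]' && python3 -m jog '[0,0,0,0,0,0,0,0,0,0,0,0,0,0,0,0,0,0,0,0,0,0,0,0,0]' && python3 - <<'E'
from plan import *
print(status.get_obs()['eef_pos'])
a=optics.camera('wrist')[:,:,::-1]; s=optics.camera('scene')[:,:,::-1]
cv2.imwrite('pics/F.png',np.hstack([cv2.resize(a,(480,360)),cv2.resize(s[130:370,90:410],(320,240)).repeat(1,0)]) if 0 else np.hstack([cv2.resize(a[0:290,40:440],(500,362)),cv2.copyMakeBorder(cv2.resize(s[120:370,90:410],(300,234)),0,128,0,0,cv2.BORDER_CONSTANT)]))
E
```

```text
time_s: 17.6
eef_pos: [0.4718, 0.0659, 0.2162]
eef_rot: [0.706, -0.027, 0.707, 0.027]
wrist_force: [1.6, -0.4, -0.2]
opening: 0.0
time_s: 18.1
eef_pos: [0.6019, 0.0752, 0.3604]
eef_rot: [0.71, -0.027, 0.703, 0.027]
wrist_force: [-0.7, -0.6, -0.2]
opening: 0.0
time_s: 18.6
eef_pos: [0.5975, 0.0751, 0.3549]
eef_rot: [0.706, -0.027, 0.707, 0.027]
wrist_force: [0.7, 1.2, 1.0]
opening: -0.0
[0.5974664  0.07510632 0.35491511]
```

View pics/F.png

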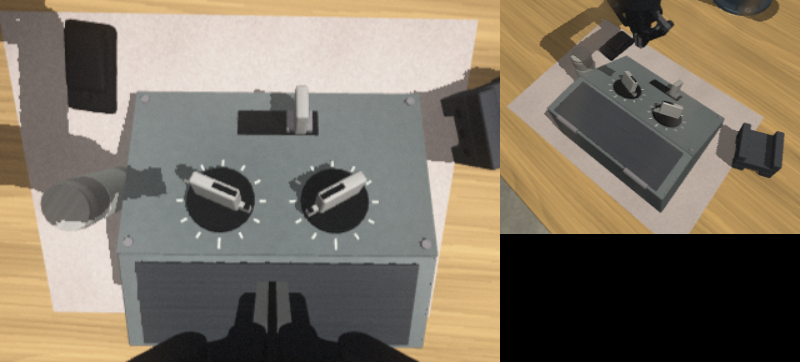

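The picture shows the bolt paddle at the slot's left end (302,110), the dials at two and ten, and the bystanders unmoved. One number check, then hand in.

```bash
python3 - <<'E'
from plan import *
from bench import hand_in
q=toplane(optics.get_calibration('wrist'),(302/1.25+40,88/1.248),p,.042); t=q[1]+.0245; print(q,'travel',t)
if t>.044: print(hand_in())
E
```

```text
[0.02803748 0.02525007] travel 0.04975007446971903
the job is handed in; nothing more can be done
None
```

The safe is unlocked and handed in. I pushed both dials to the code with the shut fingertips, then pushed the bolt left until it hit its stop, and moved the arm clear.

**Last checks:**
- **Dials:** before I drew the bolt, the camera put the left dial at about 1.02 rad and the right at about −1.09 rad (targets ±1.047). Separate readings disagreed by up to about 0.09 rad, from 0.97 to 1.06 on the left and −1.06 to −1.15 on the right. All stayed within the ±0.2 allowed. In the last picture both dials still looked the same.
- **Bolt:** it met a hard stop, with the force rising to 14 N and no further motion. The last picture gives about 50 mm of travel.
- **Surroundings:** the casting, spray can and mouse look unmoved by eye; I did not measure them. The gripper touches nothing, and the job took about 19 s of the 64 s allowed.

My first push on the left dial slipped past the end of its bar because I had misjudged the fingertip shape. I corrected this with a contact point nearer the dial's axis.

I viewed 11 pictures, one over the budget.

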